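# Lock a tongued deck board into its groove

### The job

Finish the raised deck: take the loose tongued board by the wooden cleat on top, angle its tongue under the lip of the grooved rail, push it gently home by feel, then lower it flat so that the joint locks and the board lies fully down on the base plate, roughly centred along the rail. Never force the joint, leave the other things on the bench where they are, and let go of the board.

Things in the scene. Friction and masses are not known exactly. Their poses are not given: they have to be found in the camera images.
- cleat (a point): Grip cleat of the loose board: dark wooden bar 62 x 16 x 30 mm (x, y, z) on the middle of the board's top. The point is the cleat's centre, 15 mm above the top face, 37 mm above the underside. Axes are the board's: +y toward the tongue, z up. Board: plain wood, about 0.3 kg, 120 mm along x, 22 mm thick, its body from y = -55 to +55 mm of this point; starts flat on the bench.
- tongue_tip (a point): Middle of the tip edge of the tongue that runs along the board's +y edge: 65 mm in +y from the cleat's centre and 24 mm below it. The tongue sticks out 10 mm, is 6 mm thick, 10 to 16 mm above the board's underside. Axes as the cleat's. Above the tongue the edge face is set back 3 mm.
- deck: Fixed raised deck: plywood base plate 150 mm (x) by 180 mm (y), 10 mm thick, origin on the bench under its centre, z up. +y points into the groove of the rail that stands along its +y side. The board belongs on the rest of the plate, its underside on the plate's top, its axes along the deck's.
- groove_mark (a point): Fixed point of the deck (y = +36 mm, on the plate's top): the middle of the range where the front edge of the rail's upper lip can stand; axes as the deck's. The rail, a grooved wooden edge board 146 mm long and 22 mm high, is screwed fast in slots, anywhere from 16 mm nearer (-y) to 16 mm farther (+y) than this mark, new each time and not measured: see or feel it.
- lot_stamp: Bystander: small rubber stamp with a turned wooden handle, 25 x 34 x 64 mm, origin under its centre.
- tape_1: Bystander: wide pale tape roll lying flat, 104 mm across, 25 mm high, origin under its centre.
- tape_2: Bystander: small black tape roll lying flat, 62 mm across, 19 mm high, origin under its centre.
- edge_foot (a point): On the board, straight below its +y edge face at underside level: +55 mm in y from the cleat, 37 mm below it. Axes as the cleat's. From 44.5 mm behind this face up to it the underside is relieved 4.5 mm, and in that part a notch 11 mm wide reaches up to 11.5 mm above underside level, centred 34 mm behind the face; it drops over the rail's rib.
- groove_room (a point): Point on the deck in the middle of the groove for a rail at mid-range (7 mm beyond groove_mark in y, 10 mm above the plate). From the lip's front edge (y = 0) and the plate's top (z = 0), mm: upper lip y 0 to 12, z 17.5 to 22; back wall y = 12; groove open from z 3 to 17.5; a lower lip 3 thick reaches out to y = -40. All of it moves with the rail; a push does not shift it.
- rib_mark (a point): Point on the deck at the top of the locking rib for a rail at mid-range (34 mm before groove_mark in y, 10 mm above the plate). The rib runs along the lower lip, 7 mm high, 2 mm wide on top, flanks 60 degrees; it keeps its 34 mm from the lip's front edge. The board passes over it and under the lip only with its free edge raised 10 degrees or more; 15 to 20 is easy.
- seat_mark (a point): Point on the plate's top, 55 mm before groove_mark in y: where the board's middle lies for a rail at mid-range. Seated, edge_foot is within 2 mm of the lip's front edge in y and on the plate's top. Pushed home at 18 degrees, edge_foot stands about 3.5 mm before the lip's edge, 1.5 mm up. While lowering it moves forward about 3.5 mm. A few newtons do; 15 N is too much.

How it is judged:
By the outcome, as a careful person would: the job done as asked, in the order asked, and still so for the second after the job is handed in, with the robot touching nothing.
It also fails if it takes over 48 s, if anything falls off the work surface, if the arm or the gripper's body presses on something with over 40 N, if the wrist force passes 120 N, or if a joint passes its speed limit or range.

### The arm

A 6-joint arm with a two-finger parallel gripper is mounted at the origin on a cart in front of the work surface, level with it; the furniture and walls round the work are solid. World frame = base frame: x ahead of the robot, y to its left, z up, the work surface at z = 0. Lengths are in mm, angles in rad, forces in N, time in s.
With the tool pointing down it reaches from about 325 to 775 mm from the base axis. Payload 5.5 kg.
Tool frame: the origin (TCP) lies midway between the tips of the shut fingers; the grasp point (between the pads) lies 19 mm behind it; z points along the fingers, x is the direction in which the jaws open and shut, and the axes are right-handed (so a half turn about z gives the same grasp; the last joint's range is limited). The gripper opens to 85 mm and grips with 20 to 120 N. Pads are 22 mm wide; open, the fingers measure 114 mm over their backs; the gripper's body (76 mm by 85 mm) begins 54 mm behind the grasp point. The pads swing forward as they close: fully open they stand 13 mm farther back than shut.
Start: joints at [-1.236, 0.091, 1.231, -0, 1.82, -0.057], TCP at [229.112, -554.548, 231.275] pointing down, gripper open.
Joint ranges: [-2.87, 2.87], [-0.86, 2.18], [0.17, 2.46], [-1.51, 4.65], [0.06, 2.69], [-2.65, 2.65]. Speed limits (rad/s): [2.57, 2.57, 3.01, 3.14, 3.14, 3.14].

### API

Orientations are given as a unit quaternion [w, x, y, z].
In Python, from plant import r, vision, finish_job, finder gives the robot as it stands. The module is installed in compiled form; this text tells all that it offers.
- The arm moves only by the shell command python3 -m creep 'ROWS' [FORCE]. ROWS is JSON, a list that holds one entry, the list of rows, each a list of 7 numbers: the shift along the tool's x, y, z in cm, then the turn, a rotation vector about the tool's x, y, z in rad, then the opening, from 0 (shut) to 1 (fully open). A call has 1 to 5 rows; each row is the pose to reach, as a shift and turn from the pose commanded when the call began, along the tool's axes at that moment; what a row does not reach only later rows make up. A row lasts 1/8 s, in which the tool goes at most 62.5 mm and 10.7 degrees, less where a joint would pass 70% of its speed; a pose out of reach is approached as far as the arm can. A call with a gripper value outside its range is refused whole. The fingers move at their own pace and stop on an object; FORCE is the grip in N (left out, the last holds). Time passes only in rows, so rows that repeat a pose let the fingers close. It gives the time, the measured TCP pose, the force and the opening at its end, in the units of the state.
- r.state(): the state, without advancing time (a new reading comes with each control period).
- vision.capture(name): name is "scene" or "top" or "wrist"; returns a dict with "image" (384x512x3 uint8, red, green, blue), "mtx" (3x3 intrinsics, pixels), "R" (3x3) and "t" (3): a world point X has camera coordinates R X + t. Camera axes: x right, y down, z forward; pixel columns grow to the right and rows downward; lengths in mm; the calibration is good to about 2 mm. A picture is of the moment at which its call begins. There is no depth.
- finish_job(): hands the job in, once; it reports no verdict.
Trained networks look in a picture, given as the dict that the camera call returned (one of the last four; its "shot" number tells which), for a name from the list of things; names that differ only in an ending like _2 or _b are one class to them, and where a whole thing is asked for, a point or a joint stands for the part that bears it (a point fixed in the world has none). Each returns a list of dicts, best first, with "conf" (0 to 1); they miss things now and then, are a little off and sometimes report something else, mostly with a low value. They report only what shows in the picture. A call takes as long as a camera call.
- finder.cut_out(picture, query): "mask" (384x512 bool, what is visible of it) and "at" ([row, column] in pixels, amid what is visible of it).
- finder.place_of(picture, query): "at" ([row, column] in pixels: a listed point, or the origin of a listed thing).
The state is a dict: "clock": time; "joint_positions": joint angles; "joint_velocities": joint speeds; "effort": joint torques, N m; "eef_pos": TCP position; "orientation": TCP orientation; "wrist_force": force on the tool from outside, world axes, zero at the start; "wrist_torque": the same for the moment, N m; "gripper_width": finger opening in mm.
Only numpy, scipy, OpenCV 4.12 (cv2) and the standard library are available. Lean on these libraries where they do the work, as an engineer would, in place of code of your own. Each camera call takes 0.05 s, during which the arm holds its last target.

## Working session

There is one attempt and no reset: what is moved stays moved. The work goes in short steps, Python scripts to look and compute and a shell command to move; the robot and the scene stay as the last step left them, time stands still between calls to the robot, and variables do not carry over. Pictures are saved under pics/ and viewed, and the job is handed in when it is done.

```bash
ls -la; mkdir -p pics; python3 - <<'E'
from plant import r, vision, finder
import cv2
s=r.state(); print({k:s[k] for k in('clock','eef_pos','orientation','wrist_force','gripper_width')})
for n in ("scene","top"):
    p=vision.capture(n); cv2.imwrite(f"pics/{n}0.png",cv2.cvtColor(p["image"],cv2.COLOR_RGB2BGR))
    print(n,p["mtx"].tolist(),p["R"].tolist(),p["t"].tolist())
    for q in("cleat","tongue_tip","deck","groove_mark","seat_mark","edge_foot","lot_stamp","tape_1"):
        print(q,[(([round(float(v),1) for v in d["at"]]),round(d["conf"],2)) for d in finder.place_of(p,q)][:3])
print(r.state()["clock"])
E
```

```text
total 12
drwxr-xr-x  3 agent agent 4096 Dec  7 07:03 .
drwxr-xr-x 23 root  root  4096 Dec  7 07:03 ..
drwxr-xr-x  2 agent agent 4096 Dec  7 07:03 pics
{'clock': 0.0, 'eef_pos': array([ 229.0178494 , -554.25650246,  230.14510381]), 'orientation': array([-6.03096848e-04,  8.31220884e-01, -5.55941428e-01, -7.78221756e-04]), 'wrist_force': array([ 0.70001744, -0.89066616,  0.37657023]), 'gripper_width': 85.24926997284525}
scene [[450.4629893199664, 0.0, 250.20669852992], [0.0, 450.4629893199664, 193.3548099965285], [0.0, 0.0, 1.0]] [[-0.497651001201176, -0.8673141152707311, 0.010474084953629871], [-0.5504039423968397, 0.30643406239428295, -0.7766296836965175], [0.6703722706060293, -0.39225551730560193, -0.629870326294096]] [310.1881608127279, 333.5305048217754, 1050.135071402804]
cleat [([204.3, 278.1], 0.85), ([226.8, 183.5], 0.66)]
tongue_tip [([226.7, 280.0], 0.94)]
deck [([223.3, 196.5], 0.76)]
groove_mark [([228.6, 186.2], 0.84)]
seat_mark [([223.8, 203.5], 0.79)]
edge_foot [([223.4, 278.0], 0.97)]
lot_stamp [([292.8, 173.8], 0.63)]
tape_1 [([179.3, 232.8], 0.78), ([209.5, 365.6], 0.46)]
top [[434.5189397817068, 0.0, 260.1486390376884], [0.0, 434.5189397817068, 190.4718013580599], [0.0, 0.0, 1.0]] [[0.0027793905714852967, -0.9999918652444119, 0.0029230862206986287], [-0.9934632271497422, -0.0030948027458435946, -0.11411064147214467], [0.11411875958522842, -0.0025868206290383666, -0.9934637472347756]] [32.77526913285855, 516.992597192293, 1202.3889315445585]
cleat []
tongue_tip [([219.8, 269.7], 0.98), ([246.8, 136.6], 0.28)]
deck [([179.3, 192.6], 0.97), ([222.6, 269.4], 0.36)]
groove_mark [([175.3, 187.0], 0.74)]
seat_mark [([177.2, 201.5], 0.97)]
edge_foot [([218.5, 269.6], 0.74), ([180.2, 201.8], 0.16)]
lot_stamp [([246.0, 135.7], 0.48)]
tape_1 [([239.4, 370.1], 0.69), ([178.6, 195.5], 0.62), ([132.2, 257.1], 0.49)]
0.9
```

View pics/scene0.png

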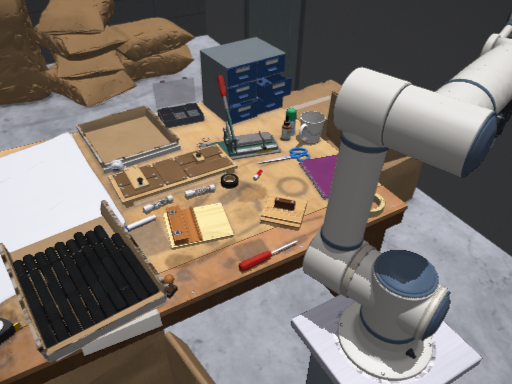

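View pics/top0.png

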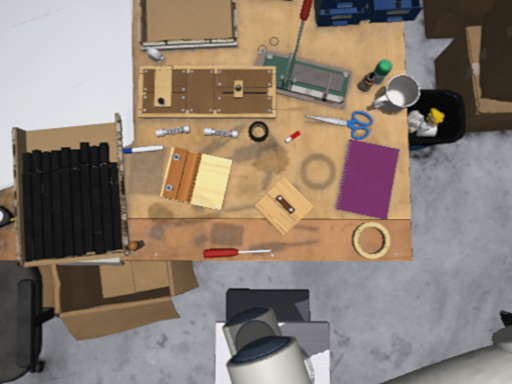

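```bash
python3 - <<'E'
import cv2,numpy as np
a=cv2.imread("pics/top0.png")[130:240,140:330]; cv2.imwrite("pics/topz.png",cv2.resize(a,None,fx=4.2,fy=4.2,interpolation=cv2.INTER_CUBIC))
a=cv2.imread("pics/scene0.png")[170:270,150:320]; cv2.imwrite("pics/scenez.png",cv2.resize(a,None,fx=4.7,fy=4.7,interpolation=cv2.INTER_CUBIC))
E
```

```text
(no output)
```

View pics/topz.png

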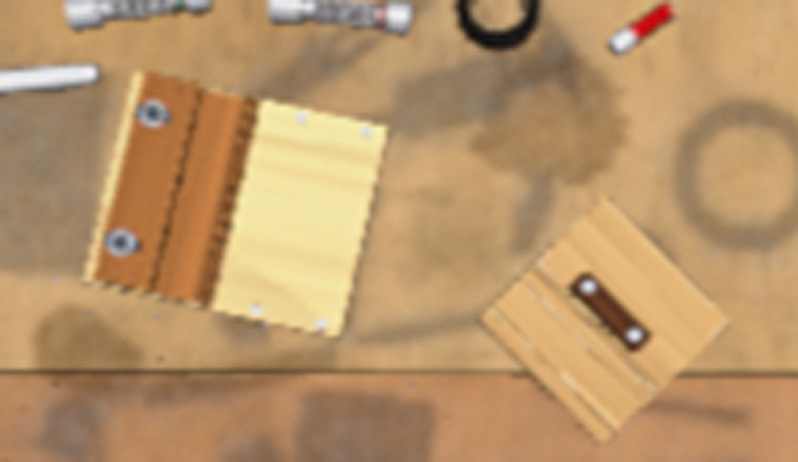

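View pics/scenez.png

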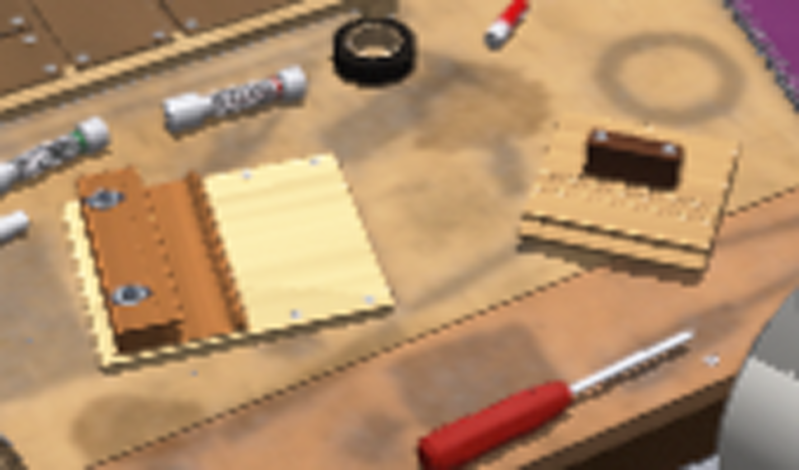

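```bash
cat > h.py <<'E'
import numpy as np,cv2
from scipy.spatial.transform import Rotation as Ro
from plant import r,vision,finder
def pix2plane(p,rc,z):
    K,R,t=map(np.array,(p["mtx"],p["R"],p["t"])); C=-R.T@t
    d=R.T@np.linalg.solve(K,[rc[1],rc[0],1.]); return C+d*(z-C[2])/d[2]
def tri(obs):
    A=np.zeros((3,3));b=np.zeros(3)
    for p,rc in obs:
        K,R,t=map(np.array,(p["mtx"],p["R"],p["t"])); C=-R.T@t
        d=R.T@np.linalg.solve(K,[rc[1],rc[0],1.]); d/=np.linalg.norm(d); M=np.eye(3)-np.outer(d,d); A+=M;b+=M@C
    return np.linalg.solve(A,b)
def proj(p,X):
    c=np.array(p["R"])@X+np.array(p["t"]); u=np.array(p["mtx"])@c; return (u[1]/u[2],u[0]/u[2])
def save(p,n,crop=None,f=1):
    a=cv2.cvtColor(p["image"],cv2.COLOR_RGB2BGR)
    if crop: a=a[crop[0]:crop[1],crop[2]:crop[3]]
    cv2.imwrite("pics/"+n,cv2.resize(a,None,fx=f,fy=f,interpolation=cv2.INTER_CUBIC))
def pose(s=None):
    s=s or r.state(); q=s["orientation"]; return np.array(s["eef_pos"]),Ro.from_quat([q[1],q[2],q[3],q[0]])
def tool(yaw_x,tilt=0,axis=None):
    """tool down, tool x at yaw (deg); then tilt deg about world axis"""
    a=np.radians(yaw_x); x=np.array([np.cos(a),np.sin(a),0]);z=np.array([0,0,-1.]);y=np.cross(z,x)
    R=Ro.from_matrix(np.c_[x,y,z])
    if tilt: R=Ro.from_rotvec(np.radians(tilt)*np.array(axis))*R
    return R
def row(P,R,s=None):
    p0,R0=pose(s); d=R0.inv().apply(np.array(P)-p0)/10; w=(R0.inv()*R).as_rotvec()
    print("row cm",np.round(d,3),"rot",np.round(w,4),"deg",round(float(np.degrees(np.linalg.norm(w))),1)); return d,w
def st():
    s=r.state();p,R=pose(s);print("t",round(s["clock"],3),"pos",np.round(p,1),"zaxis",np.round(R.apply([0,0,1]),3),"xyaw",round(float(np.degrees(np.arctan2(*R.apply([1,0,0])[1::-1]))),2),"F",np.round(s["wrist_force"],2),"T",np.round(s["wrist_torque"],3),"w",round(s["gripper_width"],1),"j",np.round(s["joint_positions"],2)); return s
E
python3 - <<'E'
from h import *
t=vision.capture("top");s=vision.capture("scene")
T={"tongue_tip":(219.8,269.7),"seat":(177.2,201.5),"groove":(175.3,187),"deck":(179.3,192.6),"foot":(218.5,269.6)}
S={"tongue_tip":(226.7,280),"seat":(223.8,203.5),"groove":(228.6,186.2),"deck":(223.3,196.5),"foot":(223.4,278)}
for k in T: print(k,np.round(tri([(t,T[k]),(s,S[k])]),1))
print("cleat",pix2plane(s,(204.3,278.1),37))
z=lambda x,y:(130+y/4.2,140+x/4.2)
print("board corners z22");
for c in[(482,318),(605,440),(730,322),(607,197)]: print(np.round(pix2plane(t,z(*c),22),1))
print("deck corners z10")
for c in[(136,72),(386,127),(340,336),(86,280)]: print(np.round(pix2plane(t,z(*c),10),1))
print("cleat ends top z52",[np.round(pix2plane(t,z(*c),52),1) for c in[(588,286),(635,335)]])
E
```

```text
tongue_tip [435.3   6.   -4.6]
seat [557.1 202.6  -1.7]
groove [566.1 250.1  -8.1]
deck [548.8 226.5  17.5]
foot [439.7   8.3   6. ]
cleat [484.43433396 -16.83857083  37.        ]
board corners z22
[474.1  49.5  22. ]
[392.2 -33.5  22. ]
[ 471.9 -118.3   22. ]
[557.1 -35.4  22. ]
deck corners z10
[645.3 290.2  10. ]
[607.2 116.5  10. ]
[462.5 146.4  10. ]
[500.3 320.6  10. ]
cleat ends top z52 [array([493.2, -20.8,  52. ]), array([460.8, -51.8,  52. ])]
```

```bash
python3 - <<'E'
from h import *
st(); row([480,-30,300],tool(-46.3))
w=vision.capture("wrist"); R=np.array(w["R"]);C=-R.T@np.array(w["t"]); p,Rt=pose()
print(w["mtx"]); print("cam in tool",Rt.inv().apply(C-p),"axes",np.round(Rt.inv().as_matrix()@R.T,3))
E
```

```text
t 1.0 pos [ 229.1 -554.5  231.3] zaxis [-0.  0. -1.] xyaw -67.55 F [-0.4  -0.62 -0.16] T [0.012 0.005 0.051] w 85.4 j [-1.24  0.09  1.23 -0.    1.82 -0.06]
row cm [-38.9   -43.217  -6.873] rot [-0.      0.     -0.3709] deg 21.3
[[314.69530006   0.         255.59965929]
 [  0.         314.69530006 191.44752208]
 [  0.           0.           1.        ]]
cam in tool [  -1.04579617  -67.90979681 -143.11302934] axes [[ 1.     0.002 -0.   ]
 [-0.002  0.966  0.259]
 [ 0.001 -0.259  0.966]]
```

```bash
python3 -m creep '[[[-4,-4.3,-0.7,0,0,-0.037,1],[-8,-8.6,-1.4,0,0,-0.074,1],[-12,-13,-2.1,0,0,-0.111,1],[-16,-17.3,-2.8,0,0,-0.148,1],[-20,-21.6,-3.5,0,0,-0.185,1]]]'; python3 -c "
from h import *
st(); row([480,-30,300],tool(-46.3))"
```

```text
clock: 1.68
eef_pos: [352.8, -285.5, 266.7]
orientation: [0.0, 0.879, -0.476, 0.0]
wrist_force: [2.0, 0.3, 0.5]
gripper_width: 85.5
t 1.675 pos [ 352.8 -285.5  266.7] zaxis [ 0.001 -0.    -1.   ] xyaw -56.9 F [1.97 0.25 0.51] T [-0.    -0.013  0.036] w 85.5 j [-0.76 -0.29  1.52  0.    1.91  0.24]
row cm [-14.454 -24.608  -3.336] rot [-0.0002 -0.0008 -0.185 ] deg 10.6
```

```bash
python3 -m creep '[[[-3,-5,-0.7,0,0,-0.037,1],[-6,-10,-1.4,0,0,-0.074,1],[-9,-15,-2.1,0,0,-0.111,1],[-12,-20,-2.8,0,0,-0.148,1],[-14.4,-24.6,-3.4,0,0,-0.185,1]]]'; python3 - <<'E'
from h import *
st()
w=vision.capture("wrist"); save(w,"w1.png",f=1.5)
for q in("cleat","tongue_tip","edge_foot","groove_mark","seat_mark"):
    print(q,[(([round(float(v),1) for v in d["at"]]),round(d["conf"],2)) for d in finder.place_of(w,q)][:3])
np.save("w1.npy",{k:w[k] for k in("mtx","R","t","image")},allow_pickle=True)
st()
E
```

```text
clock: 2.3
eef_pos: [480.6, -30.3, 301.0]
orientation: [-0.0, 0.92, -0.393, 0.001]
wrist_force: [0.5, -0.5, 0.1]
gripper_width: 85.6
t 2.3 pos [480.6 -30.3 301. ] zaxis [ 0.001 -0.    -1.   ] xyaw -46.24 F [ 0.54 -0.5   0.06] T [-0.022 -0.014  0.025] w 85.6 j [-0.13 -0.2   1.39 -0.    1.95  0.67]
cleat [([162.0, 254.8], 0.59)]
tongue_tip [([159.1, 208.7], 0.9)]
edge_foot [([160.6, 219.3], 0.67), ([159.5, 209.1], 0.43)]
groove_mark []
seat_mark []
t 2.6 pos [479.7 -33.1 300.2] zaxis [-0. -0. -1.] xyaw -46.41 F [-0.37 -0.91  1.02] T [ 0.029  0.007 -0.022] w 85.2 j [-0.14 -0.2   1.39 -0.    1.95  0.67]
```

View pics/w1.png

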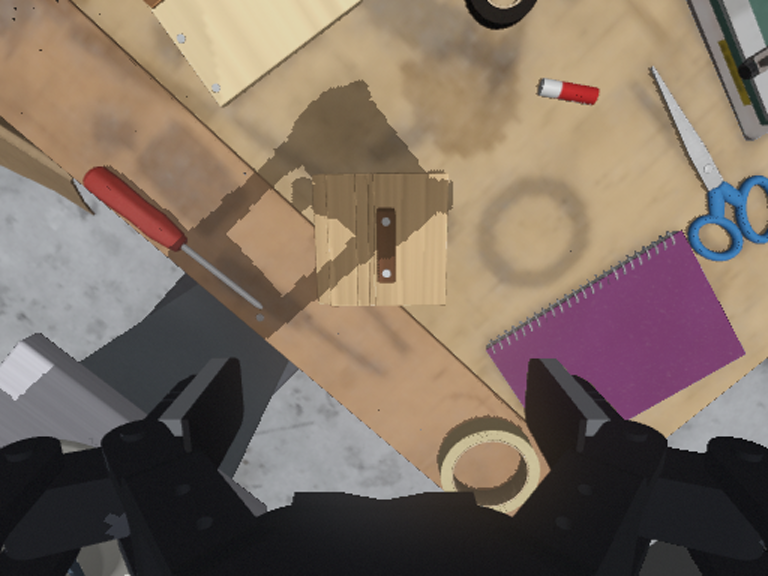

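```bash
python3 - <<'E'
from h import *
w=vision.capture("wrist"); np.save("w2.npy",{k:w[k] for k in("mtx","R","t","image")},allow_pickle=True)
im=w["image"].astype(int); 
m=((im.max(2)<95)&(im[...,0]>im[...,2]+8)).astype(np.uint8); m[:125]=0;m[195:]=0;m[:,:235]=0;m[:,280:]=0
n,l,s_,c=cv2.connectedComponentsWithStats(m); i=1+np.argmax(s_[1:,4]); print(s_[i],c[i])
rect=cv2.minAreaRect(np.argwhere(l==i)[:,::-1].astype(np.float32)); print(rect)
save(w,"w2z.png",(105,215,195,310),6)
st()
E
```

```text
[250 136  13  38 422] [255.88388626 153.92180095]
((256.0, 154.5), (37.0, 12.0), 90.0)
t 2.65 pos [479.7 -33.4 300.3] zaxis [-0. -0. -1.] xyaw -46.45 F [0.39 0.35 0.05] T [-0.024  0.042 -0.052] w 85.2 j [-0.14 -0.2   1.39 -0.    1.95  0.67]
```

View pics/w2z.png

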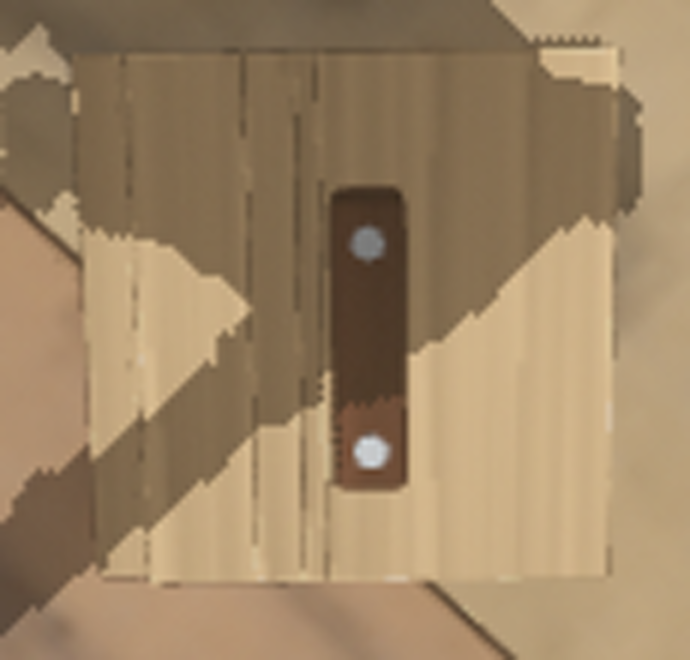

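```bash
python3 - <<'E'
from h import *
w=np.load("w2.npy",allow_pickle=True).item()
z=lambda x,y:(105+(y-.0)/6,195+(x-.0)/6)
b=[pix2plane(w,z(*c),52) for c in[(368,243),(372,452)]]
d=b[0]-b[1]; print("bolts",b,"mid",(b[0]+b[1])/2,"yaw",np.degrees(np.arctan2(d[1],d[0])),np.linalg.norm(d))
c=[pix2plane(w,z(*q),52) for q in[(330,187),(404,187),(408,490),(335,490)]]; print("top face centre",np.mean(c,0),[np.linalg.norm(c[i]-c[i-1]).round(1) for i in range(4)])
e=[pix2plane(w,z(*q),22) for q in[(125,50),(622,48),(609,578),(150,580)]]; print([x.round(1) for x in e],np.mean(e,0),[np.linalg.norm(e[i]-e[i-1]).round(1) for i in range(4)])
d=e[1]-e[2];print(np.degrees(np.arctan2(d[1],d[0])));d=e[0]-e[3];print(np.degrees(np.arctan2(d[1],d[0])))
E
```

```text
bolts [array([496.19920488, -18.37498264,  52.        ]), array([464.79631376, -49.57979067,  52.        ])] mid [480.49775932 -33.97738666  52.        ] yaw 44.81872377731886 44.270550202535595
top face centre [481.51327007 -32.79369167  52.        ] [np.float64(64.0), np.float64(15.2), np.float64(64.0), np.float64(15.6)]
[array([487.4,  46. ,  22. ]), array([562.1, -31.5,  22. ]), array([ 476.3, -115.2,   22. ]), array([402. , -38.2,  22. ])] [481.94465367 -34.73701198  22.        ] [np.float64(119.9), np.float64(107.6), np.float64(119.8), np.float64(107.0)]
44.268393963476534
44.59065220311152
```

```bash
python3 -c "
from h import *
st(); row([550,225,290],tool(-102.4))"
```

```text
t 2.65 pos [479.7 -33.4 300.3] zaxis [-0. -0. -1.] xyaw -46.45 F [0.39 0.35 0.05] T [-0.024  0.042 -0.052] w 85.2 j [-0.14 -0.2   1.39 -0.    1.95  0.67]
row cm [-13.881 -22.901   1.02 ] rot [ 2.000e-04 -4.000e-04  9.765e-01] deg 55.9
```

```bash
python3 -m creep '[[[-2.4,-4,0.2,0,0,0.163,1],[-4.8,-8,0.4,0,0,0.325,1],[-7.2,-12,0.6,0,0,0.488,1],[-9.6,-16,0.8,0,0,0.65,1],[-12,-20,1,0,0,0.815,1]]]';  python3 -c "
from h import *
st(); row([550,225,290],tool(-102.4))"
```

```text
clock: 3.28
eef_pos: [542.4, 192.2, 290.4]
orientation: [0.0, -0.685, 0.729, -0.0]
wrist_force: [0.8, -1.3, 0.8]
gripper_width: 85.4
t 3.275 pos [542.4 192.2 290.4] zaxis [ 0. -0. -1.] xyaw -93.52 F [ 0.77 -1.3   0.82] T [ 0.052 -0.022 -0.037] w 85.4 j [ 0.28  0.04  1.17 -0.    1.92  1.91]
row cm [-3.319 -0.553  0.04 ] rot [-5.000e-04 -1.000e-04  1.549e-01] deg 8.9
```

```bash
python3 -m creep '[[[-3.3,-0.6,0,0,0,0.155,1],[-3.3,-0.6,0,0,0,0.155,1],[-3.3,-0.6,0,0,0,0.155,1]]]';  python3 - <<'E'
from h import *
st()
w=vision.capture("wrist"); save(w,"w3.png",f=1.5); np.save("w3.npy",{k:w[k] for k in("mtx","R","t","image")},allow_pickle=True)
for q in("deck","groove_mark","seat_mark","rib_mark","groove_room"):
    print(q,[(([round(float(v),1) for v in d["at"]]),round(d["conf"],2)) for d in finder.place_of(w,q)][:3])
E
```

```text
clock: 3.65
eef_pos: [549.9, 223.6, 290.4]
orientation: [-0.0, -0.63, 0.777, -0.0]
wrist_force: [-0.2, 0.1, 0.1]
gripper_width: 85.2
t 3.65 pos [549.9 223.6 290.4] zaxis [ 0.    -0.001 -1.   ] xyaw -101.92 F [-0.18  0.1   0.11] T [-0.038  0.019 -0.02 ] w 85.2 j [ 0.33  0.09  1.12 -0.    1.93  2.11]
deck [([152.5, 255.7], 0.81)]
groove_mark [([150.6, 229.1], 0.87)]
seat_mark [([153.0, 271.1], 0.67)]
rib_mark [([154.4, 254.5], 0.81)]
groove_room [([153.1, 222.8], 0.78)]
```

View pics/w3.png

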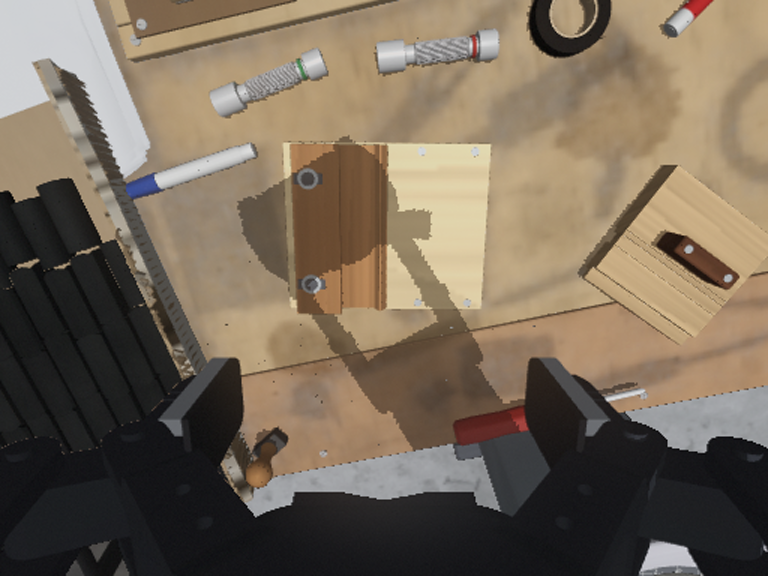

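```bash
python3 - <<'E'
from h import *
w=np.load("w3.npy",allow_pickle=True).item(); save(w,"w3z.png",(85,215,180,335),5)
E
```

```text
(no output)
```

View pics/w3z.png

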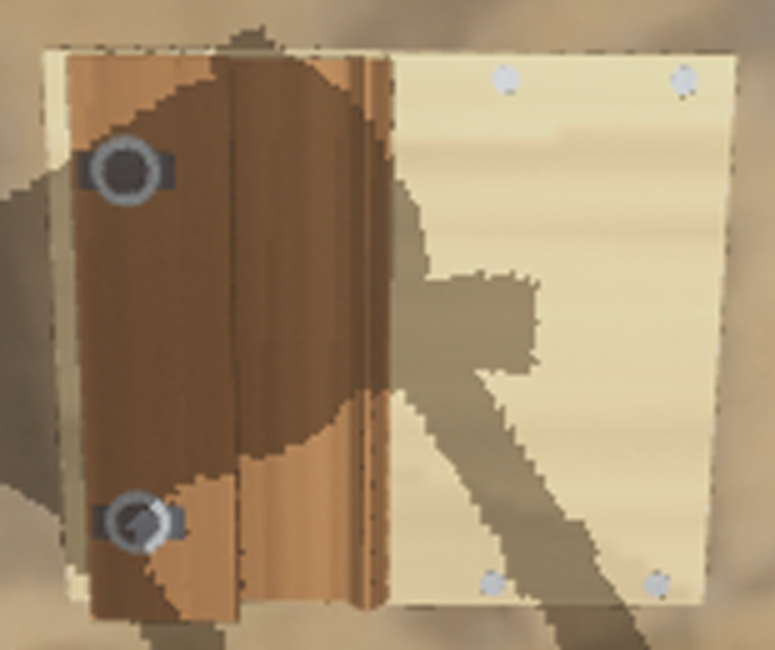

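```bash
python3 - <<'E'
from h import *
w=np.load("w3.npy",allow_pickle=True).item()
z=lambda x,y:(85+y/5,180+x/5)
P=[pix2plane(w,z(*q),10) for q in[(44,50),(737,55),(705,605),(68,602)]]
print([p.round(1) for p in P],[np.linalg.norm(P[i]-P[i-1]).round(1) for i in range(4)]); c=np.mean(P,0)
d=(P[0]-P[1])+(P[3]-P[2]); ay=np.degrees(np.arctan2(d[1],d[0])); d=(P[1]-P[2])+(P[0]-P[3]); ax=np.degrees(np.arctan2(d[1],d[0]))
print("centre",c,"yaw",ay-90,ax)
yaw=np.radians((ay-90+ax)/2); X=np.array([np.cos(yaw),np.sin(yaw)]);Y=np.array([-np.sin(yaw),np.cos(yaw)])
def dk(q,h): v=(pix2plane(w,z(*q),h)-c)[:2]; return np.round([v@X,v@Y],1)
for n,h,qs in[("lip",32,[(232,55),(235,320),(238,620)]),("lowerlip",13,[(391,55),(390,320),(389,600)]),("ribtop",20,[(369,65),(370,320),(371,600)]),("ribL",13,[(350,65),(352,320),(352,600)]),("railback",32,[(68,57),(92,620)])]:
    print(n,[dk(q,h) for q in qs])
for n,q,h in[("deck",(152.5,255.7),0),("groove_mark",(150.6,229.1),10),("seat_mark",(153,271.1),10),("rib",(154.4,254.5),20),("room",(153.1,222.8),20)]:
    v=(pix2plane(w,q,h)-c)[:2];print(n,np.round([v@X,v@Y],1))
E
```

```text
[array([648. , 293.1,  10. ]), array([610.2, 118.7,  10. ]), array([464.8, 149.4,  10. ]), array([502.5, 325.1,  10. ])] [np.float64(148.9), np.float64(178.5), np.float64(148.6), np.float64(179.7)]
centre [556.33629414 221.5493083   10.        ] yaw -12.169848413372037 -12.150836422347533
lip [array([72.8, 38.9]), array([ 8.1, 39.4]), array([-72.3,  40. ])]
lowerlip [array([73.7, -0.1]), array([ 5.9, -0.3]), array([-72.4,  -0.7])]
ribtop [array([71. ,  5.5]), array([6.8, 5. ]), array([-70.2,   4.4])]
ribL [array([71.2, 10.4]), array([5.9, 9.8]), array([-72.5,   9.7])]
railback [array([72.1, 79. ]), array([-72.5,  79.1])]
deck [-0.6  2.7]
groove_mark [ 3.2 38.5]
seat_mark [  0.2 -18.1]
rib [-0.3  4.3]
room [ 1.2 46.1]
```

```bash
python3 -c "
from h import *
st(); row([481,-33.5,150],tool(-45.5))"
```

```text
t 3.95 pos [549.7 224.3 290.7] zaxis [ 0.001  0.    -1.   ] xyaw -101.98 F [0.48 0.56 0.83] T [-0.043 -0.005  0.005] w 85.4 j [ 0.33  0.09  1.12 -0.    1.93  2.11]
row cm [26.647  1.383 14.061] rot [-7.000e-04 -0.000e+00 -9.857e-01] deg 56.5
```

```bash
python3 -m creep '[[[4.5,0.3,2.3,0,0,-0.165,0.6],[9,0.6,4.6,0,0,-0.33,0.6],[13.5,0.8,7,0,0,-0.495,0.6],[18,1,9.3,0,0,-0.66,0.6],[22.5,1.2,11.8,0,0,-0.825,0.6]]]';  python3 -c "
from h import *
st(); row([481,-33.5,150],tool(-45.5))"
```

```text
clock: 4.58
eef_pos: [490.9, 5.9, 171.9]
orientation: [-0.0, 0.89, -0.457, 0.001]
wrist_force: [1.0, -0.3, 0.3]
gripper_width: 51.0
t 4.575 pos [490.9   5.9 171.9] zaxis [ 0.001 -0.    -1.   ] xyaw -54.34 F [ 1.   -0.34  0.33] T [-0.025 -0.056  0.057] w 51.0 j [-0.06 -0.21  1.62 -0.    1.73  0.89]
row cm [2.624 3.102 2.195] rot [-0.0008 -0.001  -0.1543] deg 8.8
```

```bash
python3 -m creep '[[[2.6,3.1,2.2,0,0,-0.157,0.6],[2.6,3.1,2.2,0,0,-0.157,0.6],[2.6,3.1,2.2,0,0,-0.157,0.6]]]';  python3 - <<'E'
from h import *
st()
w=vision.capture("wrist"); save(w,"w4.png",f=1.5); np.save("w4.npy",{k:w[k] for k in("mtx","R","t","image")},allow_pickle=True)
print(finder.place_of(w,"cleat"))
st()
E
```

```text
clock: 4.95
eef_pos: [481.5, -31.4, 151.0]
orientation: [-0.0, 0.921, -0.389, 0.0]
wrist_force: [0.1, -0.1, 0.6]
gripper_width: 51.2
t 4.95 pos [481.5 -31.4 151. ] zaxis [ 0.001  0.    -1.   ] xyaw -45.8 F [ 0.08 -0.1   0.61] T [ 0.042  0.017 -0.014] w 51.2 j [-0.14 -0.23  1.68  0.    1.69  0.66]
[{'at': [190.9, 253.7], 'conf': 0.63}]
t 5.05 pos [481.9 -30.9 151.5] zaxis [ 0.002  0.    -1.   ] xyaw -45.67 F [-0.47  0.16 -0.56] T [-0.004  0.021 -0.038] w 51.5 j [-0.13 -0.23  1.68  0.    1.69  0.66]
```

View pics/w4.png

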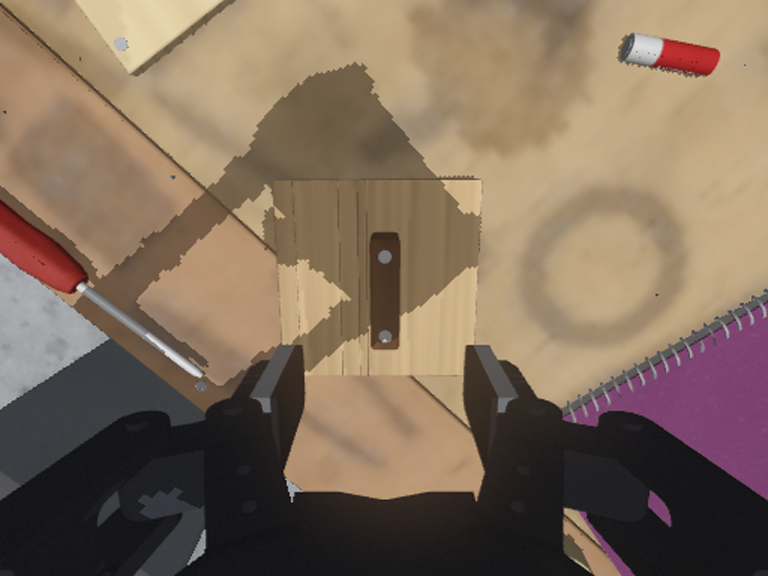

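```bash
python3 - <<'E'
from h import *
a=np.load("w2.npy",allow_pickle=True).item();b=np.load("w4.npy",allow_pickle=True).item()
z=lambda x,y:(105+y/6,195+x/6); z4=lambda x,y:(y/1.5,x/1.5)
o=[]
for q,q4 in[((368,243),(384.5,257)),((372,452),(384.5,337))]:
    X=tri([(a,z(*q)),(b,z4(*q4))]); o.append(X); print(X.round(1),pix2plane(b,z4(*q4),52).round(1))
d=o[0]-o[1];print("mid",np.mean(o,0).round(1),np.degrees(np.arctan2(d[1],d[0])))
d=pix2plane(b,z4(384.5,257),52)-pix2plane(b,z4(384.5,337),52);print(np.degrees(np.arctan2(d[1],d[0])))
e=[pix2plane(b,z4(*q),22) for q in[(292,180),(482,180),(474,376),(303,376)]]; c=np.mean(e,0);print(c.round(1),[np.linalg.norm(e[i]-e[i-1]).round(1) for i in range(4)])
d=e[1]-e[2]+e[0]-e[3];print(np.degrees(np.arctan2(d[1],d[0])))
st(); row([481.5,-32.5,26],tool(-45.3))
E
```

```text
[496.1 -18.2  52.3] [495.9 -18.1  52. ]
[464.8 -49.1  53.6] [464.1 -49.2  52. ]
mid [480.4 -33.6  52.9] 44.57469481106314
44.33333104944767
[481.6 -34.9  22. ] [np.float64(120.2), np.float64(106.9), np.float64(120.2), np.float64(107.5)]
44.86082314399539
t 5.05 pos [481.9 -30.9 151.5] zaxis [ 0.002  0.    -1.   ] xyaw -45.67 F [-0.47  0.16 -0.56] T [-0.004  0.021 -0.038] w 51.5 j [-0.13 -0.23  1.68  0.    1.69  0.66]
row cm [ 0.076  0.16  12.547] rot [-0.0015 -0.0013 -0.0064] deg 0.4
```

```bash
python3 -m creep '[[[0.1,0.28,4,0,0,-0.005,0.6],[0.1,0.28,8,0,0,-0.005,0.6],[0.1,0.28,11,0,0,-0.005,0.6],[0.1,0.28,12,0,0,-0.005,0.6],[0.1,0.28,12,0,0,-0.005,0.6]]]';  python3 - <<'E'
from h import *
st()
w=vision.capture("wrist"); save(w,"w5.png",f=1.5)
st();row([480.6,-33.6,26],tool(-45.4))
E
```

```text
clock: 5.68
eef_pos: [480.2, -33.8, 30.7]
orientation: [-0.0, 0.923, -0.385, -0.0]
wrist_force: [-0.4, 0.6, 0.9]
gripper_width: 51.1
t 5.675 pos [480.2 -33.8  30.7] zaxis [ 0.  0. -1.] xyaw -45.34 F [-0.42  0.55  0.88] T [-0.028  0.016  0.034] w 51.1 j [-0.14 -0.18  1.85  0.    1.47  0.65]
t 5.725 pos [480.8 -34.   31.7] zaxis [ 0.002 -0.    -1.   ] xyaw -45.35 F [ 0.2   0.47 -0.18] T [ 0.019 -0.008  0.017] w 51.3 j [-0.14 -0.18  1.85  0.    1.47  0.65]
row cm [-0.041 -0.014  0.569] rot [-0.0011 -0.0014  0.0009] deg 0.1
```

View pics/w5.png

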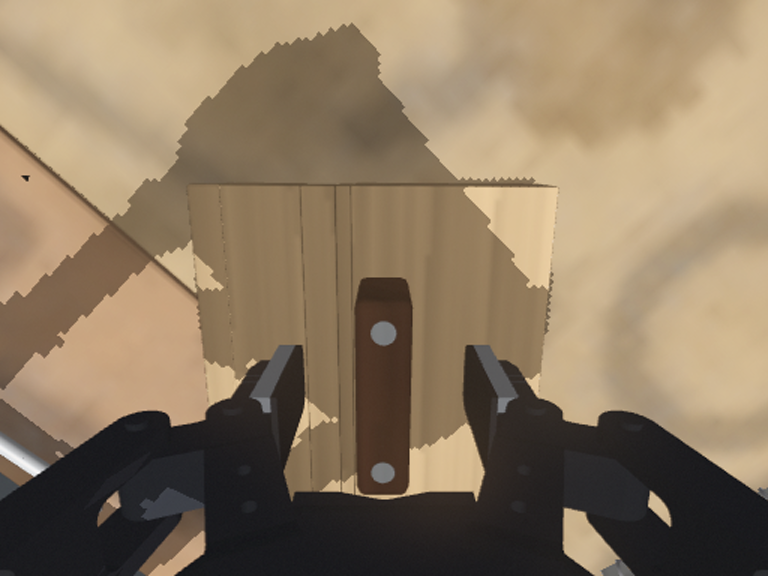

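```bash
python3 -m creep '[[[-0.03,0,0.6,0,0,0,0.6],[-0.03,0,0.6,0,0,0,0],[-0.03,0,0.6,0,0,0,0],[-0.03,0,0.6,0,0,0,0],[-0.03,0,0.6,0,0,0,0]]]' 60;  python3 - <<'E'
from h import *
st()
E
```

```text
clock: 6.35
eef_pos: [480.0, -34.1, 24.9]
orientation: [-0.0, 0.923, -0.386, 0.0]
wrist_force: [-0.2, 0.6, 4.5]
gripper_width: 15.0
t 6.35 pos [480.  -34.1  24.9] zaxis [ 0.001 -0.    -1.   ] xyaw -45.38 F [-0.24  0.61  4.49] T [0.086 0.178 0.017] w 15.0 j [-0.14 -0.17  1.86  0.    1.46  0.65]
```

```bash
cat >> h.py <<'E'
C=np.array([556.3,221.5]); YAW=-12.16; LIP=39.5; DH=12.0  # DH: cleat centre above TCP along -tool z
def plan(th,foot_y,foot_z,x=0):
    """board at tilt th (deg), edge_foot at foot_y from lip, foot_z above plate -> TCP pose"""
    a=np.radians(th); c,s=np.cos(a),np.sin(a)
    cl_y=LIP+foot_y-(55*c-37*s); cl_z=10+foot_z-(-55*s-37*c)
    yw=np.radians(YAW); X=np.array([np.cos(yw),np.sin(yw),0]);Y=np.array([-np.sin(yw),np.cos(yw),0])
    R=tool(YAW+90-180,-th,X); cl=np.array([C[0],C[1],0])+X*x+Y*cl_y+np.array([0,0,cl_z])
    return cl+R.apply([0,0,1])*DH,R
def rel():
    p,R=pose(); yw=np.radians(YAW); X=np.array([np.cos(yw),np.sin(yw),0]);Y=np.array([-np.sin(yw),np.cos(yw),0])
    M=np.c_[X,Y,[0,0,1]]; Rb=Ro.from_matrix(M).inv()*R*tool(-90).inv()
    cl=p-R.apply([0,0,1])*DH; v=M.T@(cl-[C[0],C[1],10]); f=v+Rb.apply([0,55,-37]); F=M.T@r.state()["wrist_force"]
    print("board rotvec deg",np.degrees(Rb.as_rotvec()).round(2),"cleat(deck)",v.round(1),"foot-lip",(f-[0,LIP,0]).round(1),"F deck",F.round(2))
E
python3 -c "
from h import *
print(plan(18,-25.5,12)[0]); st(); row(plan(18,-25.5,50)[0],plan(18,-25.5,50)[1]);row(plan(0,-25.5,60)[0],plan(0,-25,60)[1])"
python3 -m creep '[[[0,0,-2,0,0,0,0],[0,0,-5,0,0,0,0],[0,0,-8,0,0,0,0]]]'; python3 -c "
from h import *
st(); row(plan(0,-40,70)[0],plan(0,-25,60)[1])"
```

```text
[549.85799075 191.60349437  62.7723476 ]
t 6.35 pos [480.  -34.1  24.9] zaxis [ 0.001 -0.    -1.   ] xyaw -45.38 F [-0.24  0.61  4.49] T [0.086 0.178 0.017] w 15.0 j [-0.14 -0.17  1.86  0.    1.46  0.65]
row cm [-11.155 -20.835  -7.586] rot [-0.1564  0.2877  0.9824] deg 59.3
row cm [-10.585 -19.963  -7.009] rot [-8.00e-04 -2.00e-04  9.91e-01] deg 56.8
clock: 6.72
eef_pos: [478.9, -34.1, 103.7]
orientation: [0.0, 0.923, -0.386, -0.001]
wrist_force: [-0.8, -0.1, -3.5]
gripper_width: 15.1
t 6.725 pos [478.9 -34.1 103.7] zaxis [-0.003  0.    -1.   ] xyaw -45.38 F [-0.78 -0.07 -3.53] T [ 0.008 -0.016  0.019] w 15.1 j [-0.14 -0.22  1.76 -0.    1.61  0.65]
row cm [ -9.711 -18.819  -0.146] rot [0.0026 0.0011 0.9909] deg 56.8
```

```bash
python3 -m creep '[[[-1,-2,0,0,0,0.1,0],[-2,-4,0,0,0,0.22,0],[-3.3,-6.5,0,0,0,0.35,0],[-4.7,-9.2,0,0,0,0.48,0],[-6,-11.8,0,0,0,0.61,0]]]'; python3 -c "
from h import *
st(); row(plan(0,-40,70)[0],plan(0,-25,60)[1])"
```

```text
clock: 7.35
eef_pos: [521.1, 92.3, 102.9]
orientation: [0.001, 0.763, -0.647, -0.001]
wrist_force: [-0.1, 0.1, -3.0]
gripper_width: 15.0
t 7.35 pos [521.1  92.3 102.9] zaxis [-0.002 -0.    -1.   ] xyaw -80.58 F [-0.09  0.11 -3.04] T [ 0.042  0.019 -0.007] w 15.0 j [ 0.11 -0.08  1.63 -0.    1.59  1.52]
row cm [-7.011 -3.544 -0.219] rot [ 0.0022 -0.0004  0.3767] deg 21.6
```

```bash
python3 -m creep '[[[-2,-1,0,0,0,0.1,0],[-4.2,-2.1,-0.1,0,0,0.22,0],[-6,-3,-0.2,0,0,0.32,0],[-7,-3.5,-0.2,0,0,0.375,0],[-7,-3.5,-0.2,0,0,0.375,0]]]'; python3 -c "
from h import *
st(); rel(); row(*plan(18,-30,40))"
```

```text
clock: 7.98
eef_pos: [543.7, 166.8, 104.8]
orientation: [-0.001, -0.631, 0.776, 0.001]
wrist_force: [-0.6, -0.6, -3.6]
gripper_width: 14.9
t 7.975 pos [543.7 166.8 104.8] zaxis [-0.002 -0.001 -1.   ] xyaw -101.72 F [-0.61 -0.64 -3.64] T [-0.087 -0.041 -0.003] w 14.9 j [ 0.24  0.02  1.53 -0.    1.6   2.01]
board rotvec deg [-0.06  0.13  0.44] cleat(deck) [ -0.8 -56.1 106.8] foot-lip [ -1.3 -40.7  69.7] F deck [-0.46 -0.75 -3.64]
row cm [-2.108 -0.1    1.4  ] rot [0.001  0.3131 0.008 ] deg 17.9
```

```bash
python3 -m creep '[[[-0.5,0,0.4,0,0.08,0.002,0],[-1,0,0.7,0,0.16,0.004,0],[-1.6,0,1.1,0,0.24,0.006,0],[-2.1,-0.1,1.4,0,0.313,0.008,0],[-2.1,-0.1,1.4,0,0.313,0.008,0]]]'; python3 - <<'E'
from h import *
st(); rel(); 
w=vision.capture("wrist"); save(w,"w6.png",f=1.5); s=vision.capture("scene"); save(s,"s6.png",(150,270,130,290),5)
rel(); row(*plan(18,-26,12))
E
```

```text
clock: 8.6
eef_pos: [548.9, 187.2, 90.3]
orientation: [-0.122, -0.621, 0.768, -0.098]
wrist_force: [0.1, -0.1, -4.7]
gripper_width: 15.0
t 8.6 pos [548.9 187.2  90.3] zaxis [-0.067 -0.302 -0.951] xyaw -102.08 F [ 0.14 -0.07 -4.66] T [ 0.326 -0.019  0.026] w 15.0 j [ 0.42  0.23  1.36 -0.26  1.74  2.18]
board rotvec deg [-18.01   0.11   0.06] cleat(deck) [  0.  -31.4  91.7] foot-lip [ -0.1 -30.   39.5] F deck [ 0.15 -0.04 -4.66]
board rotvec deg [-17.91   0.    -0.08] cleat(deck) [  0.7 -32.2  93.2] foot-lip [  0.7 -30.8  41.1] F deck [ 0.22 -0.1  -2.37]
row cm [-1.351  0.067  2.61 ] rot [ 0.0003  0.0016 -0.0014] deg 0.1
```

View pics/w6.png

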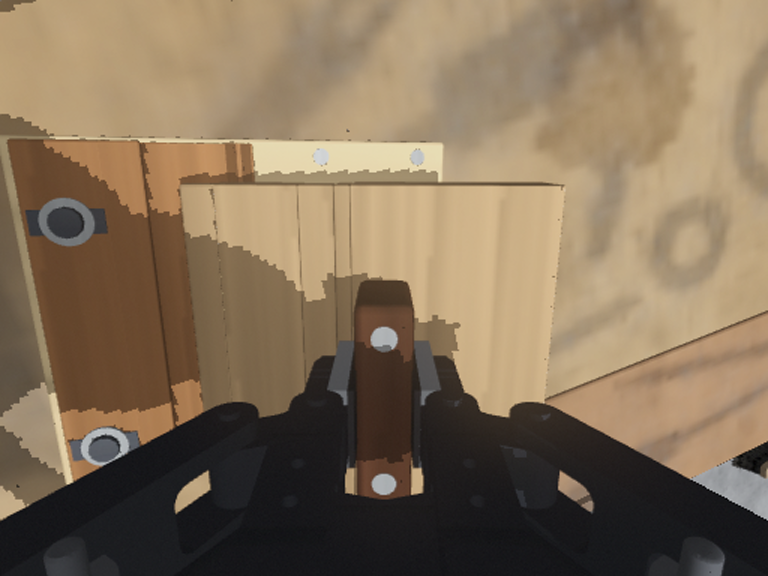

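View pics/s6.png

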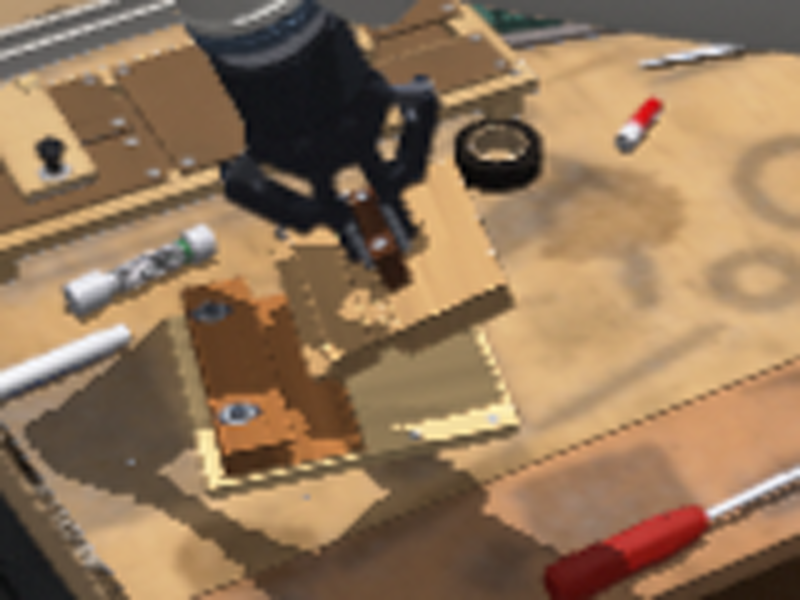

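```bash
python3 -m creep '[[[-0.7,0.03,1.3,0,0,0,0],[-1.35,0.05,2.6,0,0,0,0],[-1.35,0.05,2.6,0,0,0,0],[-1.35,0.05,2.6,0,0,0,0]]]'; python3 - <<'E'
from h import *
rel(); 
w=vision.capture("wrist"); save(w,"w7.png",f=1.5); np.save("w7.npy",{k:w[k] for k in("mtx","R","t","image")},allow_pickle=True); s=vision.capture("scene"); save(s,"s7.png",(150,270,130,290),5)
rel(); row(*plan(18,-15.5,2))
E
```

```text
clock: 9.2
eef_pos: [550.1, 191.3, 63.3]
orientation: [-0.121, -0.62, 0.769, -0.098]
wrist_force: [-0.4, 0.1, -4.0]
gripper_width: 15.2
board rotvec deg [-17.95  -0.04  -0.13] cleat(deck) [  0.3 -27.1  64.7] foot-lip [  0.4 -25.7  12.6] F deck [-0.46  0.02 -4.03]
board rotvec deg [-17.9   -0.1   -0.13] cleat(deck) [  0.6 -26.8  65.4] foot-lip [  0.7 -25.3  13.3] F deck [-0.46 -1.18 -3.27]
row cm [-1.288  0.061  0.761] rot [-0.0014  0.0017 -0.0025] deg 0.2
```

View pics/w7.png

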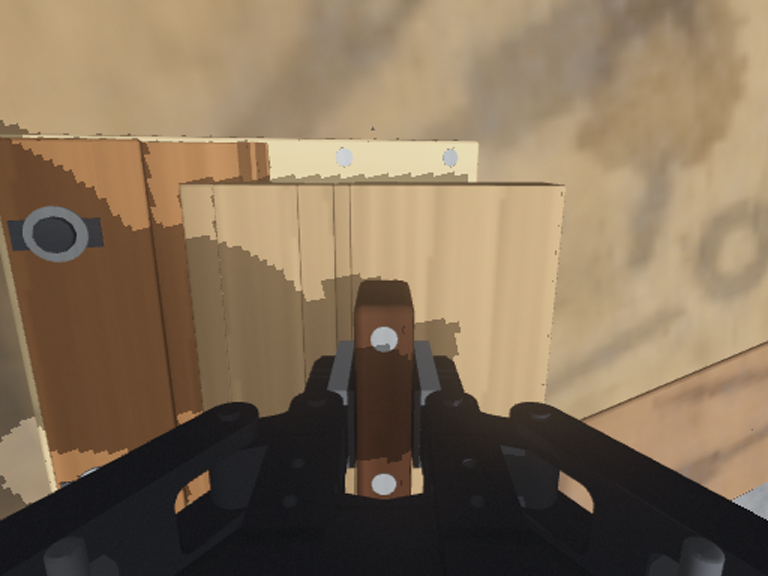

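View pics/s7.png

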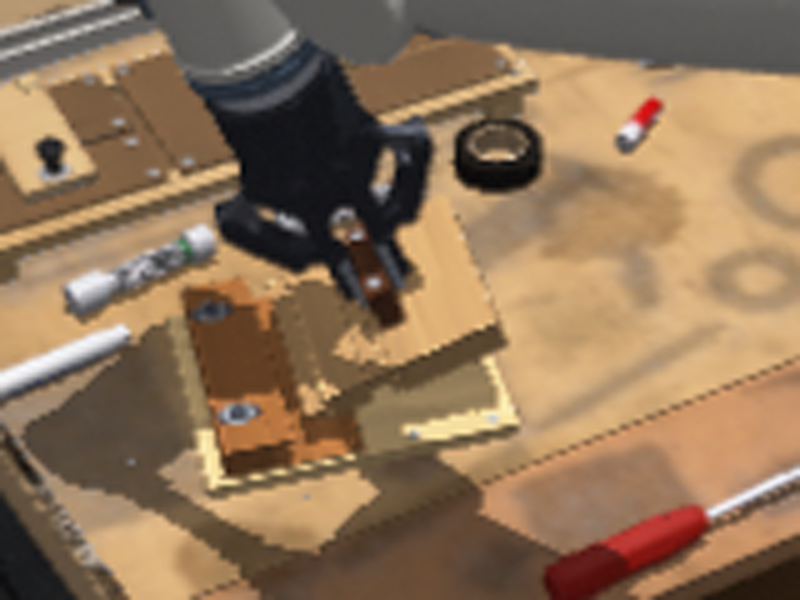

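```bash
python3 - <<'E'
from h import *
w=np.load("w7.npy",allow_pickle=True).item()
yw=np.radians(YAW); X=np.array([np.cos(yw),np.sin(yw)]);Y=np.array([-np.sin(yw),np.cos(yw)])
for n,q,h in[("lipfar",(141,140),32),("lip",(150,215),32),("lip",(178,412),32),("platefarcorner",(478,141),10),("lowlip far",(269,143),13)]:
    v=pix2plane(w,(q[1]/1.5,q[0]/1.5),h)[:2]-C; print(n,np.round([v@X,v@Y],1))
# expected tongue tip top far corner & body corner
p,R=pose(); 
B=lambda v: p+R.apply([-v[1],-v[0],-v[2]-DH])
for n,v in[("tip top far",(60,65,-21)),("top edge far",(60,52,-15)),("back far",(60,-55,-15)),("cleat far top edge L",(31,8,15)),("bolt",(22,0,15))]:
    a=proj(w,B(v)); print(n,(round(a[1]*1.5),round(a[0]*1.5)))
E
```

```text
lipfar [73.3 39.5]
lip [50.4 39.6]
lip [-20.1  38.7]
platefarcorner [ 75.3 -88.8]
lowlip far [73.5 -0.6]
tip top far (183, 182)
top edge far (218, 183)
back far (572, 183)
cleat far top edge L (360, 304)
bolt (391, 337)
```

```bash
sed -i 's/LIP=39.5/LIP=37.4/' h.py; python3 -c "
from h import *
rel(); row(*plan(18,-17.5,2.5))"
```

```text
board rotvec deg [-17.9   -0.1   -0.13] cleat(deck) [  0.6 -26.8  65.4] foot-lip [  0.7 -23.2  13.3] F deck [-0.46 -1.18 -3.27]
row cm [-0.883  0.06   0.84 ] rot [-0.0014  0.0017 -0.0025] deg 0.2
```

```bash
python3 -m creep '[[[-0.5,0.03,0.5,0,0,0,0],[-0.88,0.06,0.84,0,0,0,0],[-0.88,0.06,0.84,0,0,0,0],[-0.88,0.06,0.84,0,0,0,0]]]'; python3 - <<'E'
from h import *
rel(); w=vision.capture("wrist"); rel();  save(w,"w8.png",f=1.5); s=vision.capture("scene"); save(s,"s8.png",(190,260,170,260),8);  rel();row(*plan(18,-12,1.8))
E
```

```text
clock: 9.8
eef_pos: [550.8, 197.3, 52.6]
orientation: [-0.121, -0.62, 0.769, -0.098]
wrist_force: [-0.2, -0.4, -3.7]
gripper_width: 14.9
board rotvec deg [-17.94  -0.05  -0.11] cleat(deck) [ -0.3 -21.1  54. ] foot-lip [ -0.2 -17.6   1.9] F deck [-0.09 -0.44 -3.74]
board rotvec deg [-17.93  -0.06  -0.11] cleat(deck) [ -0.3 -21.1  54.2] foot-lip [ -0.1 -17.6   2. ] F deck [-1.39  0.92 -3.13]
board rotvec deg [-17.93  -0.07  -0.12] cleat(deck) [ -0.2 -21.1  54.3] foot-lip [ -0.1 -17.6   2.1] F deck [-0.66  0.43 -3.89]
row cm [-0.542 -0.02  -0.146] rot [-0.0008  0.0012 -0.0022] deg 0.2
```

View pics/w8.png

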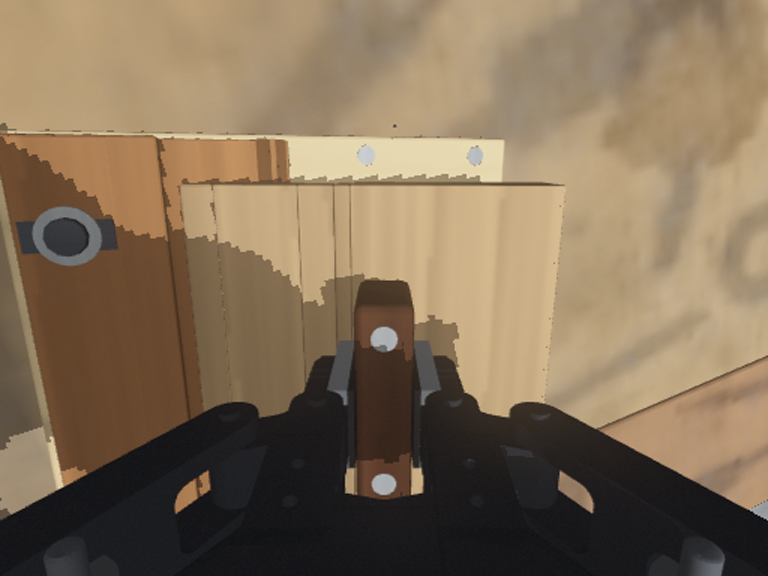

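View pics/s8.png

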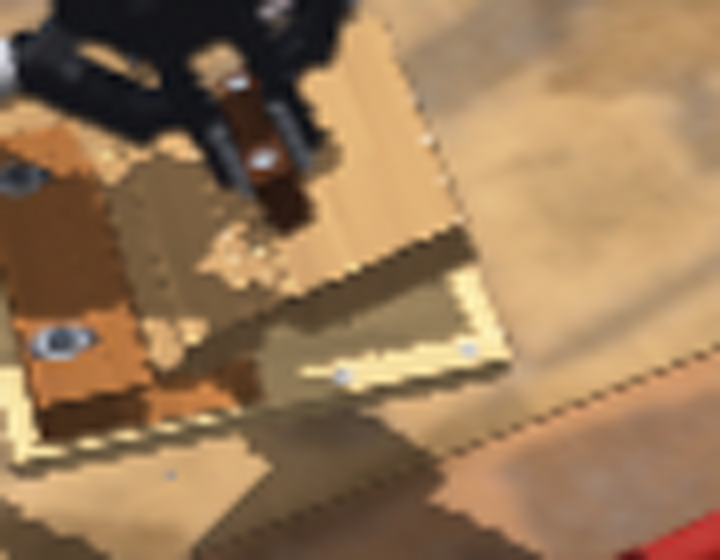

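```bash
python3 -m creep '[[[-0.27,0,-0.07,0,0,0,0],[-0.54,0,-0.15,0,0,0,0],[-0.54,0,-0.15,0,0,0,0]]]'; python3 -c "
from h import *
rel(); row(*plan(18,-8,1.7))"
```

```text
clock: 10.28
eef_pos: [552.0, 203.1, 52.5]
orientation: [-0.121, -0.62, 0.769, -0.098]
wrist_force: [0.7, -0.2, -3.6]
gripper_width: 15.0
board rotvec deg [-17.93  -0.06  -0.1 ] cleat(deck) [ -0.3 -15.2  53.9] foot-lip [ -0.2 -11.7   1.7] F deck [ 0.68 -0.04 -3.61]
row cm [-0.355 -0.031 -0.117] rot [-0.0007  0.0013 -0.0019] deg 0.1
```

```bash
python3 -m creep '[[[-0.19,0,-0.06,0,0,0,0],[-0.36,0,-0.12,0,0,0,0],[-0.36,0,-0.12,0,0,0,0]]]'; python3 -c "
from h import *
rel()"; python3 -m creep '[[[-0.1,0,-0.03,0,0,0,0],[-0.1,0,-0.03,0,0,0,0]]]'; python3 -c "
from h import *
rel()"
```

```text
clock: 10.65
eef_pos: [552.8, 206.7, 52.5]
orientation: [-0.121, -0.62, 0.769, -0.098]
wrist_force: [0.8, 0.0, -2.6]
gripper_width: 15.0
board rotvec deg [-17.93  -0.05  -0.11] cleat(deck) [ -0.3 -11.6  53.9] foot-lip [-0.2 -8.   1.7] F deck [ 0.8   0.2  -2.64]
clock: 10.9
eef_pos: [553.0, 207.6, 52.5]
orientation: [-0.121, -0.62, 0.769, -0.098]
wrist_force: [-0.2, -0.1, -3.0]
gripper_width: 14.8
board rotvec deg [-17.93  -0.05  -0.12] cleat(deck) [ -0.3 -10.6  53.9] foot-lip [-0.2 -7.1  1.7] F deck [-0.16 -0.12 -3.02]
```

```bash
for i in 1 2; do :; done; python3 -m creep '[[[-0.1,0,-0.03,0,0,0,0],[-0.1,0,-0.03,0,0,0,0]]]'; python3 -c "
from h import *
rel()"; python3 -m creep '[[[-0.1,0,-0.03,0,0,0,0],[-0.1,0,-0.03,0,0,0,0]]]'; python3 -c "
from h import *
rel()"
```

```text
clock: 11.15
eef_pos: [553.2, 208.6, 52.4]
orientation: [-0.121, -0.62, 0.769, -0.098]
wrist_force: [-0.4, 1.2, -3.6]
gripper_width: 15.2
board rotvec deg [-17.93  -0.06  -0.11] cleat(deck) [-0.3 -9.6 53.8] foot-lip [-0.1 -6.   1.7] F deck [-0.63  1.07 -3.61]
clock: 11.4
eef_pos: [553.4, 209.6, 52.4]
orientation: [-0.121, -0.62, 0.769, -0.098]
wrist_force: [1.2, 0.6, -3.9]
gripper_width: 15.0
board rotvec deg [-17.93  -0.05  -0.11] cleat(deck) [-0.3 -8.5 53.8] foot-lip [-0.2 -5.   1.7] F deck [ 1.01  0.83 -3.9 ]
```

Still free (about −5 mm estimated); continue in half-millimetre steps, feeling each one.

```bash
python3 -m creep '[[[-0.07,0,-0.02,0,0,0,0],[-0.07,0,-0.02,0,0,0,0]]]' >/dev/null; python3 -c "
from h import *
rel()"; python3 -m creep '[[[-0.05,0,-0.015,0,0,0,0],[-0.05,0,-0.015,0,0,0,0]]]'>/dev/null; python3 -c "
from h import *
rel()"
```

```text
board rotvec deg [-17.93  -0.05  -0.12] cleat(deck) [-0.3 -7.8 53.8] foot-lip [-0.1 -4.3  1.7] F deck [-0.76 -0.58 -3.  ]
board rotvec deg [-17.93  -0.05  -0.11] cleat(deck) [-0.3 -7.3 53.8] foot-lip [-0.2 -3.8  1.6] F deck [-0.15  0.28 -2.67]
```

```bash
python3 -m creep '[[[-0.05,0,-0.015,0,0,0,0],[-0.05,0,-0.015,0,0,0,0]]]'>/dev/null; python3 -c "
from h import *
rel()"
```

```text
board rotvec deg [-17.93  -0.05  -0.11] cleat(deck) [-0.3 -6.8 53.8] foot-lip [-0.2 -3.2  1.6] F deck [-0.15  0.45 -3.38]
```

```bash
python3 -m creep '[[[-0.05,0,-0.015,0,0,0,0],[-0.05,0,-0.015,0,0,0,0]]]'>/dev/null; python3 -c "
from h import *
rel()"; python3 -m creep '[[[-0.05,0,-0.015,0,0,0,0],[-0.05,0,-0.015,0,0,0,0]]]'>/dev/null; python3 -c "
from h import *
rel()"
```

```text
board rotvec deg [-17.96  -0.05  -0.12] cleat(deck) [-0.3 -6.5 53.8] foot-lip [-0.1 -3.   1.6] F deck [-0.42 -1.8  -3.47]
board rotvec deg [-18.01  -0.04  -0.14] cleat(deck) [-0.3 -6.4 53.8] foot-lip [-0.1 -2.9  1.6] F deck [ 0.04 -4.57 -2.25]
```

```bash
sed -i 's/LIP=37.4/LIP=38.0/' h.py; python3 - <<'E'
from h import *
rel()
P0,R0=plan(18,-2.7,1.5,-.2)
for th in(16,14,12,10,8,6,4,2,0):
    k=th/18; P,R=plan(th,-3.5*k+.6,1.5*k,-.2)
    print(th,np.round(R0.inv().apply(P-P0)/10,3),np.round((R0.inv()*R).as_rotvec(),3))
E
```

```text
board rotvec deg [-18.01  -0.04  -0.14] cleat(deck) [-0.3 -6.4 53.8] foot-lip [-0.1 -3.5  1.6] F deck [ 0.04 -4.57 -2.25]
16 [ 0.061 -0.     0.203] [ 0.    -0.035  0.   ]
14 [ 0.096 -0.     0.404] [ 0.   -0.07 -0.  ]
12 [ 0.124 -0.     0.606] [ 0.    -0.105  0.   ]
10 [ 0.145 -0.     0.811] [ 0.   -0.14 -0.  ]
8 [ 0.159 -0.     1.018] [ 0.    -0.175 -0.   ]
6 [0.166 0.    1.227] [ 0.    -0.209 -0.   ]
4 [ 0.166 -0.     1.438] [ 0.    -0.244 -0.   ]
2 [ 0.158 -0.     1.65 ] [ 0.    -0.279  0.   ]
0 [ 0.143 -0.     1.863] [ 0.    -0.314  0.   ]
```

```bash
python3 -m creep '[[[0.03,0,0.1,0,-0.017,0,0],[0.05,0,0.2,0,-0.035,0,0],[0.07,0,0.3,0,-0.052,0,0],[0.09,0,0.4,0,-0.07,0,0],[0.09,0,0.4,0,-0.07,0,0]]]' >/dev/null; python3 -c "
from h import *
rel()"
```

```text
board rotvec deg [-13.85  -0.08  -0.13] cleat(deck) [-0.2 -8.6 50.5] foot-lip [-0.  -2.1  1.4] F deck [ 0.61 -2.02 -3.08]
```

```bash
python3 - <<'E'
from h import *
for a,bs in((14,(12,10,8,6)),(8,(6,4,2,0))):
  k=a/18;P0,R0=plan(a,-3.5*k+.6,1.5*k)
  for th in bs:
    k=th/18; P,R=plan(th,-3.5*k+.6,1.5*k)
    print(a,th,np.round(R0.inv().apply(P-P0)/10,3),np.round((R0.inv()*R).as_rotvec(),3))
E
python3 -m creep '[[[0.01,0,0.1,0,-0.017,0,0],[0.03,0,0.2,0,-0.035,0,0],[0.03,0,0.3,0,-0.052,0,0],[0.04,0,0.4,0,-0.07,0,0],[0.04,0,0.4,0,-0.07,0,0]]]' >/dev/null; python3 -c "
from h import *
rel()"
```

```text
14 12 [ 0.042 -0.     0.2  ] [ 0.    -0.035  0.   ]
14 10 [0.077 0.    0.403] [ 0.   -0.07  0.  ]
14 8 [0.106 0.    0.609] [ 0.    -0.105  0.   ]
14 6 [0.127 0.    0.817] [ 0.   -0.14  0.  ]
8 6 [0.043 0.    0.205] [ 0.    -0.035  0.   ]
8 4 [0.079 0.    0.412] [ 0.   -0.07  0.  ]
8 2 [0.109 0.    0.622] [ 0.    -0.105  0.   ]
8 0 [0.131 0.    0.834] [ 0.   -0.14  0.  ]
board rotvec deg [-9.84 -0.04 -0.12] cleat(deck) [ -0.5 -10.7  46.6] foot-lip [-0.3 -0.8  0.7] F deck [ 0.41 -0.91 -3.44]
```

```bash
python3 - <<'E'
from h import *
P0,R0=plan(9.84,-.8,.75)
for th,y,z in((8,-.7,.6),(6,-.5,.4),(4,-.3,.3),(2,-.1,.15),(0,0,0)):
    P,R=plan(th,y,z)
    print(th,np.round(R0.inv().apply(P-P0)/10,3),np.round((R0.inv()*R).as_rotvec(),3))
E
```

```text
8 [ 0.065 -0.     0.191] [ 0.    -0.032 -0.   ]
6 [0.12  0.    0.403] [ 0.    -0.067 -0.   ]
4 [ 0.169 -0.     0.608] [ 0.    -0.102 -0.   ]
2 [ 0.21  -0.     0.821] [ 0.    -0.137  0.   ]
0 [ 0.255 -0.     1.037] [ 0.    -0.172  0.   ]
```

```bash
python3 -m creep '[[[0.03,0,0.1,0,-0.016,0,0],[0.06,0,0.19,0,-0.032,0,0],[0.09,0,0.3,0,-0.05,0,0],[0.12,0,0.4,0,-0.067,0,0],[0.12,0,0.4,0,-0.067,0,0]]]' >/dev/null; python3 -c "
from h import *
rel();st()"
```

```text
board rotvec deg [-6.06 -0.06 -0.14] cleat(deck) [ -0.3 -13.9  43.2] foot-lip [-0.1 -1.1  0.6] F deck [-0.23 -0.18 -3.33]
t 14.525 pos [552.8 206.8  41.3] zaxis [-0.021 -0.103 -0.994] xyaw -102.31 F [-0.26 -0.12 -3.33] T [ 0.016 -0.008  0.018] w 14.9 j [ 0.35  0.16  1.49 -0.09  1.54  2.14]
```

```bash
python3 - <<'E'
from h import *
P0,R0=plan(6.06,-1.1,.6)
for th,y,z in((4.5,-.8,.4),(3,-.5,.25),(1.5,-.2,.1),(0,0,0)):
    P,R=plan(th,y,z)
    print(th,np.round(R0.inv().apply(P-P0)/10,3),np.round((R0.inv()*R).as_rotvec(),3))
E
```

```text
4.5 [0.034 0.    0.167] [ 0.    -0.027  0.   ]
3 [ 0.062 -0.     0.326] [ 0.    -0.053 -0.   ]
1.5 [ 0.087 -0.     0.485] [ 0.   -0.08  0.  ]
0 [ 0.117 -0.     0.643] [ 0.    -0.106  0.   ]
```

```bash
python3 -m creep '[[[0.02,0,0.08,0,-0.013,0,0],[0.035,0,0.17,0,-0.027,0,0],[0.05,0,0.25,0,-0.04,0,0],[0.06,0,0.33,0,-0.053,0,0],[0.06,0,0.33,0,-0.053,0,0]]]' >/dev/null; python3 -c "
from h import *
rel();st()"
```

```text
board rotvec deg [-3.03 -0.06 -0.13] cleat(deck) [ -0.3 -15.4  40. ] foot-lip [-0.1 -0.4  0.2] F deck [ 0.86 -0.41 -4.15]
t 15.15 pos [552.7 205.9  38. ] zaxis [-0.01  -0.052 -0.999] xyaw -102.29 F [ 0.75 -0.58 -4.15] T [ 0.036 -0.029  0.012] w 15.2 j [ 0.33  0.14  1.53 -0.05  1.5   2.11]
```

```bash
python3 -m creep '[[[0.015,0,0.08,0,-0.013,0,0],[0.03,0,0.16,0,-0.027,0,0],[0.04,0,0.24,0,-0.04,0,0],[0.05,0,0.32,0,-0.053,0,0],[0.05,0,0.32,0,-0.053,0,0]]]' >/dev/null; python3 - <<'E'
from h import *
rel();st()
w=vision.capture("wrist"); save(w,"w9.png",f=1.5); s=vision.capture("scene"); save(s,"s9.png",(190,260,170,260),8); rel()
E
```

```text
board rotvec deg [ 0.01 -0.08 -0.13] cleat(deck) [ -0.2 -16.6  37. ] foot-lip [-0.   0.4  0. ] F deck [-0.1   0.24 -4.35]
t 15.775 pos [552.6 205.3  35. ] zaxis [ 0.001 -0.    -1.   ] xyaw -102.29 F [-0.05  0.25 -4.35] T [-0.012 -0.051 -0.017] w 15.0 j [ 0.3   0.11  1.56 -0.    1.47  2.08]
board rotvec deg [-0.   -0.08 -0.11] cleat(deck) [ -0.2 -16.5  37. ] foot-lip [-0.1  0.5 -0. ] F deck [ 0.14  0.47 -2.89]
```

View pics/w9.png

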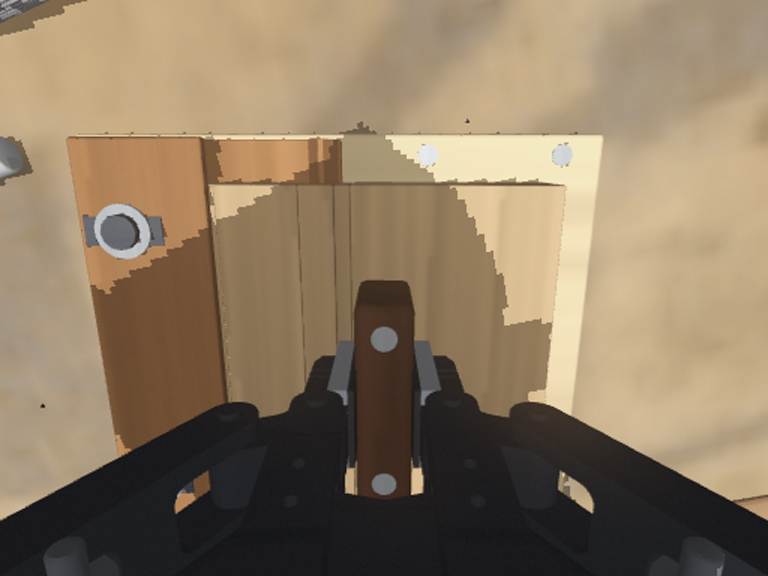

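View pics/s9.png

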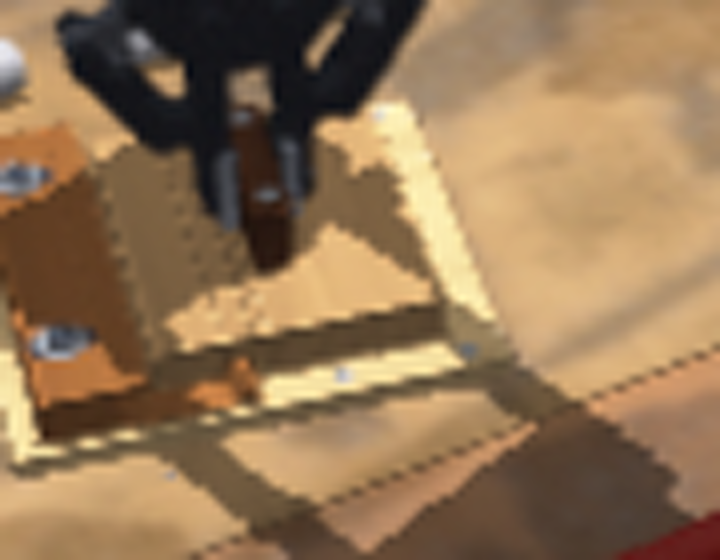

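```bash
python3 -m creep '[[[0,0,0.05,0,0,0,0],[0,0,0.05,0,0,0,0]]]' >/dev/null; python3 -c "
from h import *
rel()";  python3 -m creep '[[[0,0,0.05,0,0,0,0],[0,0,0.05,0,0,0,0]]]' >/dev/null; python3 -c "
from h import *
rel()"; python3 -m creep '[[[0,0,0.05,0,0,0,0],[0,0,0.05,0,0,0,0]]]' >/dev/null; python3 -c "
from h import *
rel();st()"
```

```text
board rotvec deg [-0.01 -0.08 -0.1 ] cleat(deck) [ -0.2 -16.4  36.9] foot-lip [-0.1  0.6 -0.1] F deck [-2.07 -2.04  1.37]
board rotvec deg [-0.  -0.1 -0.1] cleat(deck) [ -0.2 -16.4  36.9] foot-lip [-0.   0.6 -0.1] F deck [-4.06 -3.54  5.06]
board rotvec deg [ 0.01 -0.11 -0.11] cleat(deck) [ -0.2 -16.4  36.9] foot-lip [-0.   0.6 -0.1] F deck [-3.67 -3.42  7.77]
t 16.625 pos [552.7 205.5  34.9] zaxis [ 0.002 -0.    -1.   ] xyaw -102.27 F [-4.31 -2.57  7.77] T [-0.5    0.943 -0.026] w 14.9 j [ 0.3   0.11  1.56 -0.    1.47  2.08]
```

```bash
python3 -m creep '[[[0,0,-0.1,0,0,0,0],[0,0,-0.1,0,0,0,0.4],[0,0,-0.1,0,0,0,0.4],[0,0,-0.1,0,0,0,0.4]]]' >/dev/null; python3 -c "
from h import *
rel();st()"; python3 -m creep '[[[0,0,-1,0,0,0,0.4],[0,0,-4,0,0,0,0.4],[0,0,-8,0,0,0,0.5],[0,0,-13,0,0,0,0.5],[0,0,-18,0,0,0,0.5]]]'; python3 -m creep '[[[0,0,-3,0,0,0,0.5],[0,0,-3,0,0,0,0.5]]]' ;python3 - <<'E'
from h import *
w=vision.capture("wrist"); save(w,"w10.png",f=1.5); np.save("w10.npy",{k:w[k] for k in("mtx","R","t","image")},allow_pickle=True)
s=vision.capture("scene"); save(s,"s10.png",(190,260,160,260),8); t=vision.capture("top"); save(t,"t10.png",f=1.5); st()
E
```

```text
board rotvec deg [ 0.01 -0.07 -0.1 ] cleat(deck) [ -0.3 -16.3  36.2] foot-lip [-0.1  0.8 -0.8] F deck [ 0.27 -0.38  0.05]
t 17.125 pos [552.6 205.7  34.2] zaxis [ 0.001 -0.    -1.   ] xyaw -102.26 F [ 0.18 -0.42  0.05] T [-0.033 -0.017  0.016] w 34.1 j [ 0.3   0.11  1.56 -0.    1.47  2.08]
clock: 17.75
eef_pos: [552.2, 205.5, 216.8]
orientation: [0.001, -0.628, 0.779, -0.001]
wrist_force: [0.0, 0.5, 0.0]
gripper_width: 42.9
clock: 18.0
eef_pos: [553.4, 205.9, 249.0]
orientation: [0.004, -0.628, 0.779, -0.002]
wrist_force: [0.2, -0.9, 0.6]
gripper_width: 43.0
t 18.15 pos [552.  205.5 243. ] zaxis [-0.001 -0.001 -1.   ] xyaw -102.26 F [-0.28  0.29 -1.13] T [0.001 0.005 0.05 ] w 42.7 j [ 0.3   0.06  1.24 -0.    1.84  2.08]
```

View pics/w10.png

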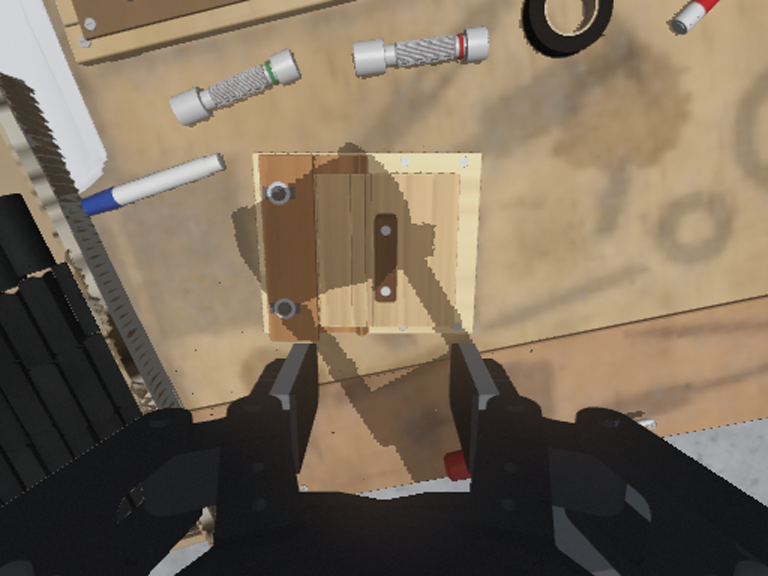

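View pics/s10.png

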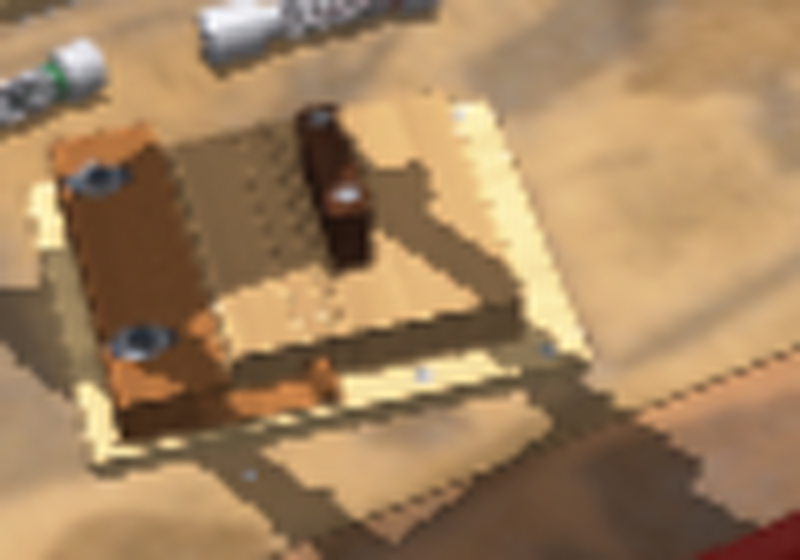

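View pics/t10.png

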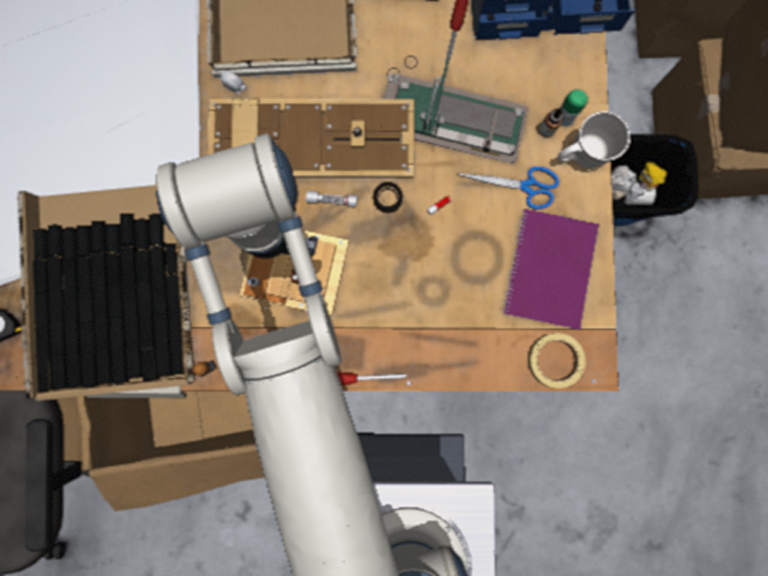

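```bash
python3 - <<'E'
from h import *
w=np.load("w10.npy",allow_pickle=True).item(); save(w,"w10z.png",(95,230,165,325),5)
yw=np.radians(YAW); X=np.array([np.cos(yw),np.sin(yw)]);Y=np.array([-np.sin(yw),np.cos(yw)])
for n,q,h in[("plate far L",(253,154),10),("plate far R",(481,154),10),("lip far",(313,155),32),("board far R",(460,173),32),("board near R",(456,330),32),("bolt1",(386,231),62),("bolt2",(386,291),62)]:
    v=pix2plane(w,(q[1]/1.5,q[0]/1.5),h)[:2]-C; print(n,np.round([v@X,v@Y],1))
E
```

```text
plate far L [73.9 89.2]
plate far R [ 73.9 -88.7]
lip far [72.8 39.1]
board far R [ 59.9 -69.5]
board near R [-63.4 -71.3]
bolt1 [ 20.8 -14.6]
bolt2 [-22.8 -14.7]
```

View pics/w10z.png

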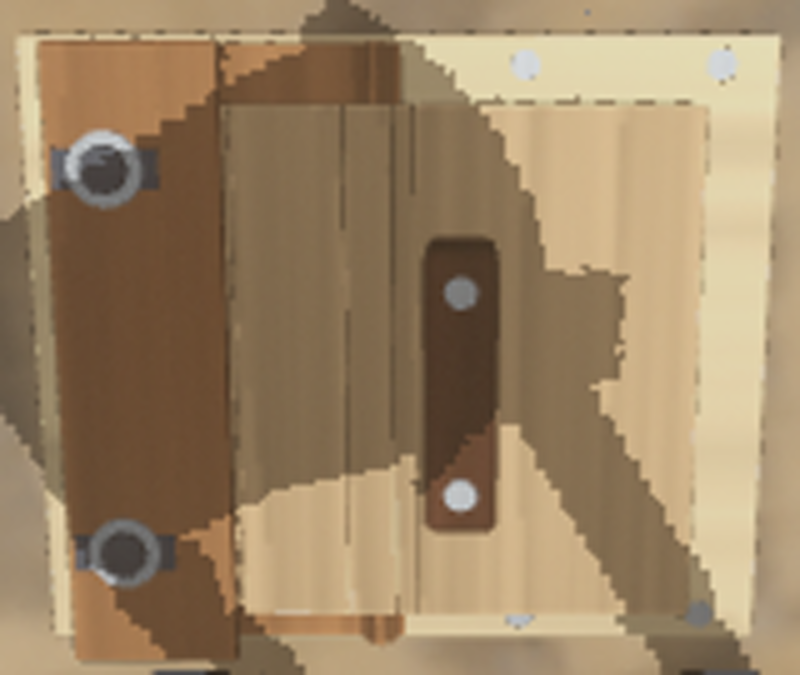

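```bash
python3 - <<'E'
from h import *
from plant import finish_job
st(); print(finish_job())
E
```

```text
t 18.15 pos [552.  205.5 243. ] zaxis [-0.001 -0.001 -1.   ] xyaw -102.26 F [-0.28  0.29 -1.13] T [0.001 0.005 0.05 ] w 42.7 j [ 0.3   0.06  1.24 -0.    1.84  2.08]
the job is handed in; nothing more can be done
None
```

The board is in the deck and lying flat on the base plate, and the robot has let go. I handed the job in at about 18 s of the 48 s allowed; no verdict came back.

**What I did:** I gripped the board by its cleat and tilted it 18°. I slid the tongue under the lip in small steps until it met light resistance, about 4.6 N. Then I lowered it flat in stages at about 2 N or less and pressed down with roughly 8–11 N until it stopped. After that I opened the gripper and moved clear.

**Last checks:**
- **Flatness and height:** just before letting go the tilt read 0° and the underside was within 0.1 mm of the plate's top. Pressing harder moved it no further.
- **Position along the rail:** the final wrist picture shows the board about 1 mm off centre.
- **Fit against the lip:** in that picture the board's back edge is 109–110 mm from the lip, where 110 mm is nominal.
- **Locking:** I took the joint as locked from the height and fit; I did not try to pull the board out.
- **Bystanders:** both tape rolls and the object I took for the stamp look undisturbed in the last top picture. I did not measure them or run the finder again.

**What disagreed:**
- **Lip position:** the wrist camera put the lip about 1–1.5 mm farther out than feel did, and I went by feel.
- **Seated offset:** cleat to lip measured about 54 mm in the picture against 55 mm nominal, within the 2 mm allowed. The last pose reading before release agreed, with the board's edge 0.6 mm past the lip edge I had felt.

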